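# Find the balance point of a cored lever casting on a balancing stand

### The job

Find the balance point of the lever casting: pick it up, lay it across the tilting saddle in the middle of the balancing stand with its scribed middle line over the knife edge, and let go so that its heavy head tips down onto the side rest. Then, without lifting it off the saddle, slide it lengthwise until it balances level on the saddle alone, and leave it there. Lay it down and push it gently (never more than about 25 N on the saddle), and do not disturb the things standing nearby.

Things in the scene. Friction and masses are not known exactly. Their poses are not given: they have to be found in the camera images.
- lever_casting: Loose aluminium lever casting, about 0.45 kg, lying along its y. Shank 24 mm wide (x), 20 mm high, y = -150 to +98 mm; head at +y: 44 mm wide, 20 mm high, y = +98 to +150, with a round boss (34 mm diameter, 10 mm high) on top at y = +124. Flat underside. Origin: centre of the underside at half length, where a thin black line is scribed round the shank; z up.
- head_end (a point): Centre of the casting's flat head end face (44 x 20 mm), 10 mm above its underside. Each casting is cored differently inside: its centre of mass lies 20 to 50 mm from the middle line towards this end, where exactly is unknown. On the saddle a push of a few newtons slides it; a finger pressed on an end face also holds that end up or down by friction, so it shows its balance only when untouched.
- tail_end (a point): Centre of the casting's flat tail end face (24 x 20 mm), 10 mm above its underside, at its y = -150 mm.
- stand: Dark steel balancing stand fixed to the bench: base plate 70 (x) by 250 (y) by 12 mm. Origin: centre of its underside, z up. The casting is laid along the stand's y, head at either end. At y = +80 and -80 mm stand side rests, 44 mm wide (x), 14 mm thick (y), tops 52 mm above the bench, 8 mm below the saddle top: an unbalanced casting tips about 0.1 rad onto one of them.
- saddle: Small steel saddle plate in the middle of the stand that tilts about the stand's x axis on a knife edge; plate 60 mm (x) by 30 mm (y), its flat top 60 mm above the bench when level. Origin on the knife edge, 8 mm below the top, axes as the stand's. Damped, and drawn level by a weak spring (0.32 N m/rad): a free casting tilts about 0.02 rad for each mm its centre of mass is off the edge.
- saddle_top (a point): Centre of the saddle's flat top, straight above the knife edge when level.
- weight_200: Bystander: brass knobbed test weight, 28 mm diameter, 45 mm high; origin under its centre. Leave alone.
- v_block_0: Bystander: steel V-block 40x44x34 mm; origin under its centre. Leave alone.
- ring_gauge_1: Bystander: ring gauge, 53 mm diameter, 18 mm high, lying flat; origin under its centre. Leave alone.

How it is judged:
On the way, in this order (a step that is already met when the one before it is completed fails the run):
1. the casting has been laid with its middle line over the knife edge (within 10 mm) and let go; it rests on the saddle, tipped head down (y of saddle_top in the frame of lever_casting between -0.01 and 0.01 m and contact force between lever_casting and saddle above 0.3 N and angle between lever_casting's own y axis and vertical between 1.6208 and 1.7708 rad and contact force between the fingers and lever_casting below 0.05 N), for 0.2 s.
2. it is being slid along the saddle: the knife edge is 12 to 19 mm from the middle line on the head's side, with the casting still bearing on the saddle (y of saddle_top in the frame of lever_casting between 0.012 and 0.019 m and contact force between lever_casting and saddle above 0.15 N), for 0.02 s.
At the end, for the whole second after the job is handed in: The casting lies balanced on the saddle alone: level within 0.05 rad, its underside on the saddle top (within 4 mm), lengthwise across the saddle within 0.3 rad of the stand's y axis, released and at rest (angle between lever_casting's own z axis and vertical below 0.05 rad and contact force between lever_casting and saddle above 0.5 N and contact force between lever_casting and the fingers below 0.05 N and z of saddle_top in the frame of lever_casting between -0.003 and 0.004 m and angle between the y axis of lever_casting and the y axis of stand, either way round below 0.3 rad and linear speed of lever_casting below 0.01 m/s and angular speed of lever_casting below 0.05 rad/s); the robot touches nothing.
It fails at once if the casting is pressed or dropped on the saddle with more than 25 N (contact force between lever_casting and saddle above 25 N).
It fails at once if a bystander (weight, V-block or ring gauge) is moved more than 15 mm (distance of any of weight_200, v_block_0, ring_gauge_1 from where it was at the start of the episode above 0.015 m).
It also fails if it takes over 72 s, if anything falls off the work surface, if the arm or the gripper's body presses on something with over 40 N, if the wrist force passes 120 N, or if a joint passes its speed limit or range.

### The arm

A 7-joint arm with a two-finger parallel gripper is mounted at the origin on a cart in front of the work surface, level with it; the furniture and walls round the work are solid. World frame = base frame: x ahead of the robot, y to its left, z up, the work surface at z = 0. Lengths are in m, angles in rad, forces in N, time in s.
With the tool pointing down it reaches from about 0.425 to 0.875 m from the base axis. Payload 8.4 kg.
Tool frame: the origin (TCP) lies on the centre line of the jaws, within the pads' length; the fingertips stand 19 mm ahead of it and the grasp point (between the pads) is the TCP; x points along the fingers, z is the direction in which the jaws open and shut, and the axes are right-handed (so a half turn about x gives the same grasp; the last joint's range is limited). The gripper opens to 85 mm and grips with 20 to 120 N. Pads are 22 mm wide; open, the fingers measure 114 mm over their backs; the gripper's body (76 mm by 85 mm) begins 54 mm behind the grasp point. The pads swing forward as they close: fully open they stand 13 mm farther back than shut.
Start: joints at [1.214, 0.333, 0.04, 1.465, -0.013, 1.343, -0.059], TCP at [0.166, -0.628, 0.25] pointing down, gripper open.
Joint ranges: [-2.58, 2.58], [-0.38, 2.09], [-1.3, 1.39], [0.25, 2.4], [-1.5, 4.64], [0.08, 2.09], [-2.65, 2.65]. Speed limits (rad/s): [2.22, 2.22, 2.79, 2.79, 3.14, 3.14, 3.14].

### API

Orientations are given as a 3x3 rotation matrix whose columns are the frame's x, y, z axes.
In Python, from station import ctrl, optics gives the robot as it stands.
- The arm moves only by the tool arm_command, never from a script. Its argument "targets" is a list of rows, each an object of numbers: "tx", "ty", "tz": the shift along the world's x, y, z in mm; "rx", "ry", "rz": the turn, a rotation vector about the world's x, y, z in degrees; "gripper": the closure, from -1 (fully open) to 1 (shut). A call has 1 to 20 rows; each row is the pose to reach, as a shift and turn from the pose measured when the call began; what a row does not reach only later rows make up. A row lasts 1/12 s, in which the tool goes at most 41.7 mm and 7.16 degrees, less where a joint would pass 70% of its speed; a pose out of reach is approached as far as the arm can. A call with a gripper value outside its range is refused whole. The fingers move at their own pace and stop on an object; "newtons" is the grip in N (left out, the last holds). Time passes only in rows, so rows that repeat a pose let the fingers close. It gives the time, the measured TCP pose, the force and the opening at its end, in the units of the state.
- ctrl.observe(): the state, without advancing time (a new reading comes with each control period).
- optics.camera(name): name is "scene" or "top"; returns the picture (384x512x3 uint8, red, green, blue); there is no depth.
- optics.calibration(name): a dict with "fx", "fy", "cx", "cy" (pixels), "k1" (the pictures are not rectified: a ray, as slopes to the right and down, at radius r is drawn at 1 + k1 r^2 times it, then the intrinsics apply), "R" (3x3) and "t" (3): a world point X has camera coordinates R X + t. Camera axes: x right, y down, z forward; pixel columns grow to the right and rows downward; lengths in m; the calibration is good to about 2 mm. A picture is of the moment at which its call begins. calibration takes no time and is no camera call.
- ctrl.close_job(): hands the job in, once; it reports no verdict.
The state is a dict: "time_s": time; "qpos": joint angles; "joint_vel": joint speeds; "effort": joint torques, N m; "tcp_pos": TCP position; "ee_rot": TCP orientation; "ft_force": force on the tool from outside, world axes, zero at the start; "wrist_torque": the same for the moment, N m; "grip_width": finger opening in m.
Only numpy, scipy, OpenCV 4.12 (cv2) and the standard library are available. Lean on these libraries where they do the work, as an engineer would, in place of code of your own. Each camera call takes 0.05 s, during which the arm holds its last target.

## Working session

There is one attempt and no reset: what is moved stays moved. The work goes in short steps, Python scripts to look and compute and a tool call to move; the robot and the scene stay as the last step left them, time stands still between calls to the robot, and variables do not carry over. Pictures are saved under pics/ and viewed, and the job is handed in when it is done.

Besides the shell and the picture viewer there is one more tool, called after "Request:" by a JSON object that holds its "fn" and its "kwargs". arm_command: Moves the arm, as the interface text tells. Its arguments: {"type":"object","properties":{"targets":{"type":"array","items":{"type":"object","properties":{"tx":{"type":"number"},"ty":{"type":"number"},"tz":{"type":"number"},"rx":{"type":"number"},"ry":{"type":"number"},"rz":{"type":"number"},"gripper":{"type":"number"}}}},"newtons":{"type":"number"}},"required":["targets"]}

```bash
ls; mkdir -p pics
python3 - <<'E'
from station import ctrl, optics
import cv2
s=ctrl.observe(); print(s)
for n in("scene","top"):
    im=optics.camera(n); cv2.imwrite(f"pics/{n}0.png",im[:,:,::-1]); c=optics.calibration(n); print(n,c)
E
```

```text
pics
{'time_s': 0.0, 'qpos': array([ 1.21376974,  0.33391612,  0.03985534,  1.46627861, -0.01339864,
        1.34331602, -0.0585131 ]), 'joint_vel': array([ 9.11398158e-04,  2.91783846e-06,  9.52785715e-04, -8.50697475e-04,
       -1.55859371e-03,  7.13461358e-05, -1.73705982e-04]), 'effort': array([-1.00478184e-03, -6.58554769e+01,  1.36528585e+00, -4.05562842e+01,
        1.67206570e-02,  1.25223293e-02,  2.86478723e-05]), 'tcp_pos': array([ 0.16560999, -0.62809884,  0.24941403]), 'ee_rot': array([[-5.24337186e-04,  9.66949637e-01,  2.54966907e-01],
       [ 1.56693376e-03,  2.54967424e-01, -9.66948374e-01],
       [-9.99998635e-01, -1.07490735e-04, -1.64883493e-03]]), 'ft_force': array([0.48355817, 0.09032169, 0.42866282]), 'wrist_torque': array([-0.03268795,  0.07641771,  0.01836918]), 'grip_width': 0.08568196235840538}
scene {'fx': 495.9365903765444, 'fy': 495.9365903765444, 'cx': 253.3701937529895, 'cy': 194.2711521723149, 'k1': -0.009121583673311366, 'R': array([[-0.70797384, -0.70585451, -0.02329058],
       [-0.32283483,  0.35278312, -0.87824925],
       [ 0.62813272, -0.61425848, -0.47763564]]), 't': array([0.52602544, 0.18544569, 0.64351355])}
top {'fx': 419.8371091208934, 'fy': 419.8371091208934, 'cx': 262.1047033494925, 'cy': 190.68977469118624, 'k1': -0.05895982869311296, 'R': array([[-0.02404271, -0.9997038 , -0.00377605],
       [-0.99831987,  0.02420828, -0.05264412],
       [ 0.05271994,  0.002504  , -0.9986062 ]]), 't': array([0.18301677, 0.57581405, 1.01136663])}
```

View pics/scene0.png

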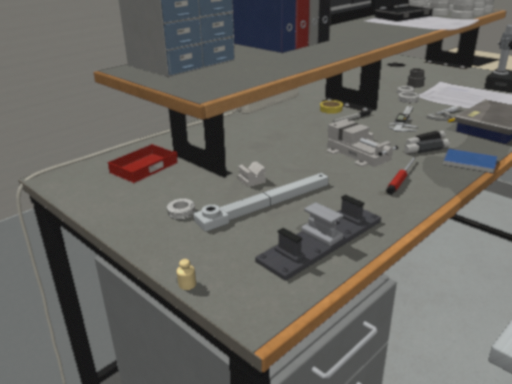

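View pics/top0.png

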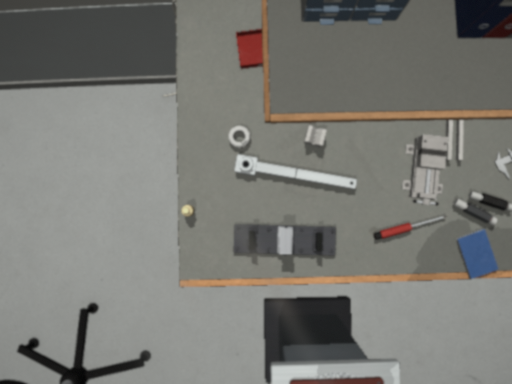

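Run:
```python
import cv2
im=cv2.imread('pics/top0.png')
cv2.imwrite('pics/topc.png',cv2.resize(im[50:250,120:360],None,fx=3.3,fy=3,interpolation=cv2.INTER_CUBIC)[:600,:800])
```

```text
(no output)
```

View pics/topc.png

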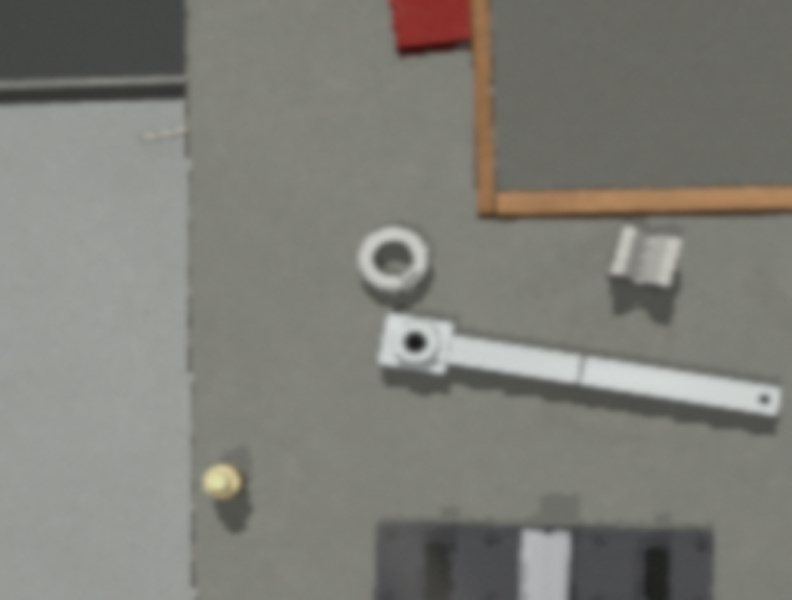

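```bash
cat > h.py <<'E'
from station import ctrl, optics
import cv2, numpy as np
C={n:optics.calibration(n) for n in("scene","top")}
def proj(n,X):
    c=C[n]; p=np.atleast_2d(X)@np.array(c['R']).T+c['t']; s=p[:,:2]/p[:,2:]; r2=(s**2).sum(1,keepdims=True)
    s=s*(1+c['k1']*r2); return s*[c['fx'],c['fy']]+[c['cx'],c['cy']]
def back(n,uv,z):
    c=C[n]; d=(np.atleast_2d(uv).astype(float)-[c['cx'],c['cy']])/[c['fx'],c['fy']]; s=d.copy()
    for _ in range(20): s=d/(1+c['k1']*(s**2).sum(1,keepdims=True))
    R=np.array(c['R']); v=np.c_[s,np.ones(len(s))]@R; o=-R.T@c['t']
    return o+v*((z-o[2])/v[:,2])[:,None]
E
python3 - <<'E'
from h import *
np.set_printoptions(precision=4,suppress=True)
im=cv2.imread('pics/scene0.png')
cv2.imwrite('pics/sc.png',cv2.resize(im[150:300,160:400],None,fx=3.3,fy=3.3,interpolation=cv2.INTER_CUBIC)[:600,:800])
print(back('top',[[265,118],[285,240]],0.0))
E
```

```text
[[0.7634 0.1574 0.    ]
 [0.4576 0.1155 0.    ]]
```

View pics/sc.png

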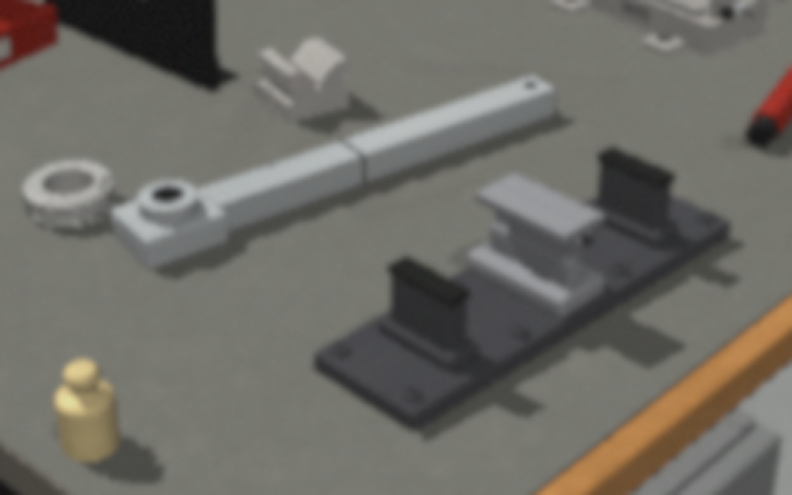

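Run:
```python
from h import *
im=cv2.imread('pics/top0.png')
cv2.imwrite('pics/tst.png',cv2.resize(im[215:265,225:345],None,fx=6.6,fy=6.6,interpolation=cv2.INTER_CUBIC))
```

```text
(no output)
```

View pics/tst.png

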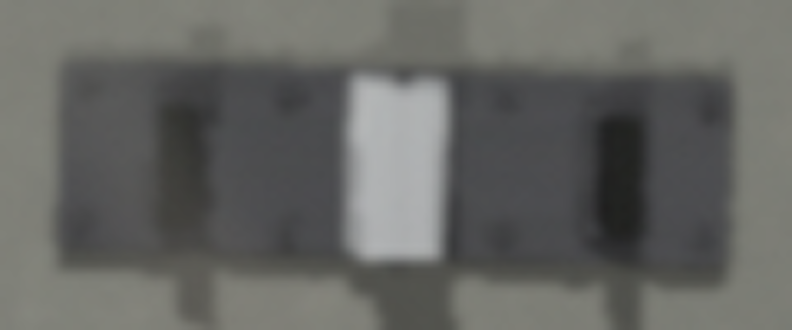

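```bash
cat > fit.py <<'E'
from h import *
from scipy.optimize import least_squares
np.set_printoptions(precision=4,suppress=True)
def crop_t(p): return np.array(p,float)/6.6+[225,215]-0.5+0.5/6.6
def crop_c(p): return np.array(p,float)/[3.3,3.]+[120,50]-0.4
def crop_s(p): return np.array(p,float)/3.3+[160,150]-0.4
obs_st=[('top',crop_t(a),b) for a,b in [((62,62),(.035,.125,.012)),((733,74),(.035,-.125,.012)),((57,265),(-.035,.125,.012)),((726,283),(-.035,-.125,.012)),
 ((350,75),(.03,.015,.06)),((450,80),(.03,-.015,.06)),((345,258),(-.03,.015,.06)),((442,262),(-.03,-.015,.06))]]
obs_st+=[('scene',crop_s(a),b) for a,b in [((515,175),(.03,-.015,.06)),((478,192),(.03,.015,.06)),((604,215),(-.03,-.015,.06)),((568,234),(-.03,.015,.06)),((318,357),(.035,.125,.012)),((415,416),(-.035,.125,.012)),((729,232),(-.035,-.125,.012))]]
obs_c=[('top',crop_c(a),b) for a,b in [((388,313),(.022,.15,.02)),((380,368),(-.022,.15,.02)),((453,323),(.022,.098,.02)),((446,375),(-.022,.098,.02)),((781,388),(.012,-.15,.02)),((776,416),(-.012,-.15,.02)),((583,370),(0,0,.02))]]
obs_c+=[('scene',crop_s(a),b) for a,b in [((114,211),(.022,.15,.02)),((151,241),(-.022,.15,.02)),((532,74),(.012,-.15,.02)),((554,88),(-.012,-.15,.02)),((340,140),(.012,0,.02)),((364,155),(-.012,0,.02))]]
def fit(obs,x0,flat=True):
    def P(q,b):
        b=np.array(b); c,s=np.cos(q[2]),np.sin(q[2]); return [q[0]+c*b[0]-s*b[1],q[1]+s*b[0]+c*b[1],b[2]]
    f=lambda q:np.concatenate([(proj(n,P(q,b))[0]-a) for n,a,b in obs])
    r=least_squares(f,x0,loss='soft_l1'); return r.x,f(r.x).reshape(-1,2)
if __name__=='__main__':
    for o,x0 in((obs_st,[.45,.1,0]),(obs_c,[.6,.1,0])):
        print(*fit(o,x0)); 
        for n in('top','scene'): print(n,fit([k for k in o if k[0]==n],x0)[0])
    # bystanders
    print(back('top',crop_c([[394,257],[646,258],[222,480]]),0.02), back('top',crop_c([487,212]),.0))
E
python3 fit.py
```

```text
[ 0.4577  0.1192 -0.0406] [[-1.117   1.1373]
 [-0.6216  0.9714]
 [-0.911  -0.8795]
 [ 0.1567 -1.9626]
 [ 0.8826  2.715 ]
 [-1.3952  2.1651]
 [ 1.2519  0.8531]
 [-0.541   0.4537]
 [-0.3275 -1.5141]
 [-0.8115 -0.5099]
 [ 0.3278 -1.064 ]
 [-0.4176 -0.0879]
 [-1.2801 -1.7419]
 [ 0.5774 -0.4249]
 [ 0.8543 -4.4634]]
top [ 0.4596  0.1182 -0.0463]
scene [ 0.4556  0.1213 -0.0414]
[ 0.6201  0.0866 -0.1911] [[-0.7299  0.517 ]
 [-1.3647 -0.1663]
 [ 0.5102  0.6759]
 [-0.3787  1.0176]
 [ 0.481  -0.1597]
 [ 0.4886  0.1731]
 [-0.8033  0.4724]
 [-1.0409 -1.5974]
 [-0.5758 -0.5375]
 [-0.1135 -0.9072]
 [ 0.8199 -1.124 ]
 [ 0.1975 -0.9701]
 [ 0.0429 -0.821 ]]
top [ 0.6209  0.086  -0.1955]
scene [ 0.6174  0.089  -0.1812]
[[0.7175 0.2225 0.02  ]
 [0.7121 0.035  0.02  ]
 [0.5382 0.3534 0.02  ]] [[0.7575 0.1521 0.    ]]
```

Run:
```python
from fit import *
f=lambda X:np.concatenate([proj('top',X)[0]-[265,120],proj('scene',X)[0]-[205,108]])
r=least_squares(f,[.7,.15,.3]); print(r.x,r.fun)
print(back('top',crop_t([398,168]),.06), back('scene',crop_s([541,204]),.06))
o=ctrl.observe()['ee_rot']; 
th=-.1911
R2=np.array([[0,-np.sin(th),np.cos(th)],[0,np.cos(th),np.sin(th)],[-1,0,0]]); print(np.linalg.det(R2))
from scipy.spatial.transform import Rotation as Ro
print(np.degrees(Ro.from_matrix(R2@o.T).as_rotvec()))
g=np.array([.620,.0866])+.03*np.array([-np.sin(th),np.cos(th)]); print(g)
```

```text
[0.7121 0.1554 0.1912] [ 1.9209  1.6178 -2.2261 -0.1448]
[[0.4615 0.1187 0.06  ]] [[0.4551 0.1211 0.06  ]]
0.9999999999999999
[-0.0531 -0.0675 64.283 ]
[0.6257 0.1161]
```

Request:
{"fn": "arm_command", "kwargs": {"targets": [{"tx": 40,"ty": 30,"rz": 7,"gripper": -1},{"tx": 80,"ty": 60,"rz": 14},{"tx": 110,"ty": 90,"rz": 20},{"tx": 140,"ty": 130,"rz": 26},{"tx": 165,"ty": 165,"rz": 32},{"tx": 185,"ty": 205,"rz": 38},{"tx": 205,"ty": 245,"rz": 44},{"tx": 225,"ty": 280,"rz": 50},{"tx": 245,"ty": 320,"rz": 56},{"tx": 265,"ty": 355,"rz": 62},{"tx": 285,"ty": 390,"rz": 64.3},{"tx": 305,"ty": 425,"rz": 64.3},{"tx": 325,"ty": 460,"rz": 64.3},{"tx": 345,"ty": 495,"rz": 64.3},{"tx": 365,"ty": 535,"rz": 64.3},{"tx": 385,"ty": 570,"rz": 64.3},{"tx": 405,"ty": 605,"rz": 64.3},{"tx": 425,"ty": 640,"rz": 64.3},{"tx": 440,"ty": 675,"rz": 64.3},{"tx": 450,"ty": 705,"rz": 64.3}]}}

```text
invalid input at $.targets[0]: expected keys tx, ty, tz, rx, ry, rz, gripper
```

Request:
{"fn": "arm_command", "kwargs": {"targets": [{"tx": 40,"ty": 30,"tz": 0,"rx": 0,"ry": 0,"rz": 7,"gripper": -1},{"tx": 80,"ty": 60,"tz": 0,"rx": 0,"ry": 0,"rz": 14,"gripper": -1},{"tx": 110,"ty": 90,"tz": 0,"rx": 0,"ry": 0,"rz": 20,"gripper": -1},{"tx": 140,"ty": 130,"tz": 0,"rx": 0,"ry": 0,"rz": 26,"gripper": -1},{"tx": 165,"ty": 165,"tz": 0,"rx": 0,"ry": 0,"rz": 32,"gripper": -1},{"tx": 185,"ty": 205,"tz": 0,"rx": 0,"ry": 0,"rz": 38,"gripper": -1},{"tx": 205,"ty": 240,"tz": 0,"rx": 0,"ry": 0,"rz": 44,"gripper": -1},{"tx": 225,"ty": 275,"tz": 0,"rx": 0,"ry": 0,"rz": 50,"gripper": -1},{"tx": 245,"ty": 310,"tz": 0,"rx": 0,"ry": 0,"rz": 56,"gripper": -1},{"tx": 265,"ty": 345,"tz": 0,"rx": 0,"ry": 0,"rz": 62,"gripper": -1},{"tx": 285,"ty": 380,"tz": 0,"rx": 0,"ry": 0,"rz": 64.3,"gripper": -1},{"tx": 305,"ty": 415,"tz": 0,"rx": 0,"ry": 0,"rz": 64.3,"gripper": -1},{"tx": 325,"ty": 450,"tz": 0,"rx": 0,"ry": 0,"rz": 64.3,"gripper": -1},{"tx": 345,"ty": 485,"tz": 0,"rx": 0,"ry": 0,"rz": 64.3,"gripper": -1},{"tx": 365,"ty": 520,"tz": 0,"rx": 0,"ry": 0,"rz": 64.3,"gripper": -1},{"tx": 385,"ty": 555,"tz": 0,"rx": 0,"ry": 0,"rz": 64.3,"gripper": -1},{"tx": 405,"ty": 590,"tz": 0,"rx": 0,"ry": 0,"rz": 64.3,"gripper": -1},{"tx": 420,"ty": 625,"tz": 0,"rx": 0,"ry": 0,"rz": 64.3,"gripper": -1},{"tx": 435,"ty": 660,"tz": 0,"rx": 0,"ry": 0,"rz": 64.3,"gripper": -1},{"tx": 445,"ty": 695,"tz": 0,"rx": 0,"ry": 0,"rz": 64.3,"gripper": -1}]}}

```text
time_s: 1.77
tcp_pos: [0.6108, 0.0661, 0.249]
ee_rot: [[-0.002, 0.191, 0.982], [0.0, 0.982, -0.191], [-1.0, -0.0, -0.002]]
ft_force: [-0.1, -0.1, 1.0]
grip_width: 0.0853
```

Request:
{"fn": "arm_command", "kwargs": {"targets": [{"tx": 8,"ty": 25,"tz": -20,"rx": 0,"ry": 0,"rz": 0,"gripper": -1},{"tx": 15,"ty": 50,"tz": -50,"rx": 0,"ry": 0,"rz": 0,"gripper": -1},{"tx": 15,"ty": 50,"tz": -85,"rx": 0,"ry": 0,"rz": 0,"gripper": -1},{"tx": 15,"ty": 50,"tz": -120,"rx": 0,"ry": 0,"rz": 0,"gripper": -1},{"tx": 15,"ty": 50,"tz": -150,"rx": 0,"ry": 0,"rz": 0,"gripper": -1},{"tx": 15,"ty": 50,"tz": -175,"rx": 0,"ry": 0,"rz": 0,"gripper": -1},{"tx": 15,"ty": 50,"tz": -180,"rx": 0,"ry": 0,"rz": 0,"gripper": -1},{"tx": 15,"ty": 50,"tz": -180,"rx": 0,"ry": 0,"rz": 0,"gripper": -1}]}}

```text
time_s: 2.43
tcp_pos: [0.6244, 0.1157, 0.0671]
ee_rot: [[-0.006, 0.191, 0.982], [-0.0, 0.982, -0.191], [-1.0, -0.001, -0.006]]
ft_force: [-0.3, 0.6, 0.1]
grip_width: 0.0854
```

Run:
```python
from h import *
a=optics.camera('scene')[:,:,::-1];b=optics.camera('top')[:,:,::-1]
v=np.vstack([cv2.resize(a[130:260,170:370],(800,300)) if 0 else cv2.resize(a[110:260,150:390],None,fx=1.9,fy=1.9),cv2.resize(b[100:250,160:400],None,fx=1.9,fy=1.9)])
cv2.imwrite('pics/g1.png',v)
print(ctrl.observe()['tcp_pos'])
```

```text
[0.62649014 0.11635354 0.07040798]
```

View pics/g1.png

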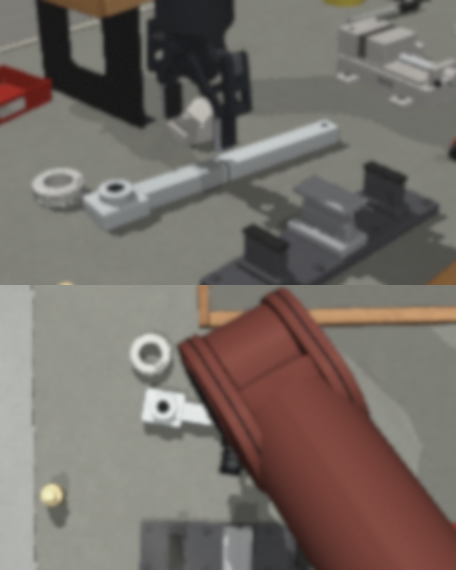

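Request:
{"fn": "arm_command", "kwargs": {"targets": [{"tx": 0,"ty": 0,"tz": -15,"rx": 0,"ry": 0,"rz": 0,"gripper": -1},{"tx": 0,"ty": 0,"tz": -30,"rx": 0,"ry": 0,"rz": 0,"gripper": -1},{"tx": 0,"ty": 0,"tz": -40,"rx": 0,"ry": 0,"rz": 0,"gripper": -1},{"tx": 0,"ty": 0,"tz": -45,"rx": 0,"ry": 0,"rz": 0,"gripper": -1},{"tx": 0,"ty": 0,"tz": -45,"rx": 0,"ry": 0,"rz": 0,"gripper": -0.3},{"tx": 0,"ty": 0,"tz": -45,"rx": 0,"ry": 0,"rz": 0,"gripper": 0},{"tx": 0,"ty": 0,"tz": -45,"rx": 0,"ry": 0,"rz": 0,"gripper": 0.3},{"tx": 0,"ty": 0,"tz": -45,"rx": 0,"ry": 0,"rz": 0,"gripper": 1},{"tx": 0,"ty": 0,"tz": -45,"rx": 0,"ry": 0,"rz": 0,"gripper": 1},{"tx": 0,"ty": 0,"tz": -45,"rx": 0,"ry": 0,"rz": 0,"gripper": 1},{"tx": 0,"ty": 0,"tz": -45,"rx": 0,"ry": 0,"rz": 0,"gripper": 1},{"tx": 0,"ty": 0,"tz": -45,"rx": 0,"ry": 0,"rz": 0,"gripper": 1}], "newtons": 70}}

```text
time_s: 3.53
tcp_pos: [0.627, 0.1165, 0.0262]
ee_rot: [[0.001, 0.191, 0.982], [0.001, 0.982, -0.191], [-1.0, 0.001, 0.001]]
ft_force: [-1.2, -0.1, 6.8]
grip_width: 0.0225
```

Request:
{"fn": "arm_command", "kwargs": {"targets": [{"tx": 0,"ty": 0,"tz": 10,"rx": 0,"ry": 0,"rz": 0,"gripper": 1},{"tx": 0,"ty": 0,"tz": 30,"rx": 0,"ry": 0,"rz": 0,"gripper": 1},{"tx": 0,"ty": 0,"tz": 60,"rx": 0,"ry": 0,"rz": 0,"gripper": 1},{"tx": 0,"ty": 0,"tz": 90,"rx": 0,"ry": 0,"rz": 0,"gripper": 1},{"tx": 0,"ty": 0,"tz": 100,"rx": 0,"ry": 0,"rz": 0,"gripper": 1},{"tx": 0,"ty": 0,"tz": 100,"rx": 0,"ry": 0,"rz": 0,"gripper": 1},{"tx": 0,"ty": 0,"tz": 100,"rx": 0,"ry": 0,"rz": 0,"gripper": 1}]}}

```text
time_s: 4.12
tcp_pos: [0.6267, 0.1162, 0.1256]
ee_rot: [[0.0, 0.191, 0.982], [0.0, 0.982, -0.191], [-1.0, 0.0, 0.0]]
ft_force: [-0.1, -0.9, -6.1]
grip_width: 0.0221
```

Run:
```python
from h import *
a=optics.camera('scene')[:,:,::-1];b=optics.camera('top')[:,:,::-1]
cv2.imwrite('pics/g2.png',cv2.resize(a[100:300,150:400],None,fx=3,fy=3,interpolation=cv2.INTER_CUBIC)); cv2.imwrite('pics/g2t.png',b)
s=ctrl.observe()
for k in('time_s','tcp_pos','ft_force','wrist_torque','grip_width'): print(k,s[k])
```

```text
time_s 4.2167
tcp_pos [0.62574872 0.11593358 0.12397077]
ft_force [-0.91172129  0.85672232 -5.40815068]
wrist_torque [-0.02479038  0.0646167   0.02741221]
grip_width 0.021763263025135936
```

View pics/g2.png

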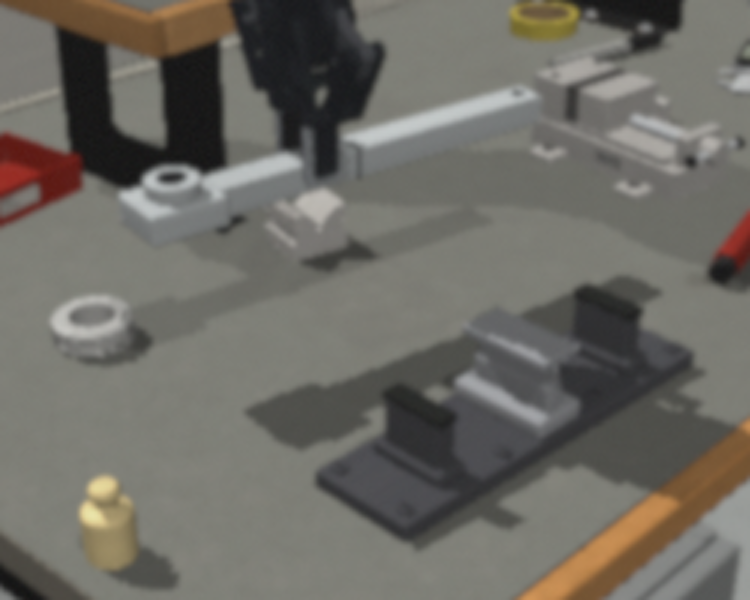

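Run:
```python
from fit import *
from scipy.spatial.transform import Rotation as Ro
im=cv2.imread('pics/g2.png')
cv2.imwrite('pics/g2a.png',cv2.resize(im[140:260,100:260],None,fx=4.5,fy=4.5)); cv2.imwrite('pics/g2b.png',cv2.resize(im[70:200,330:560],None,fx=3.4,fy=3.4))
```

```text
(no output)
```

View pics/g2a.png

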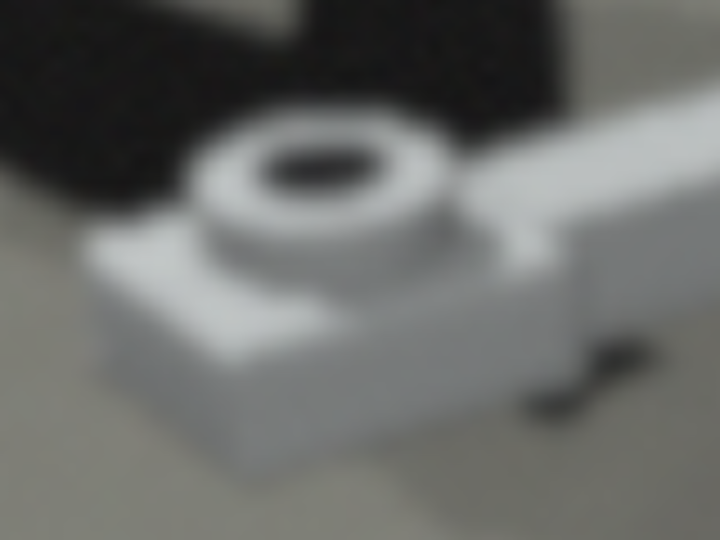

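View pics/g2b.png

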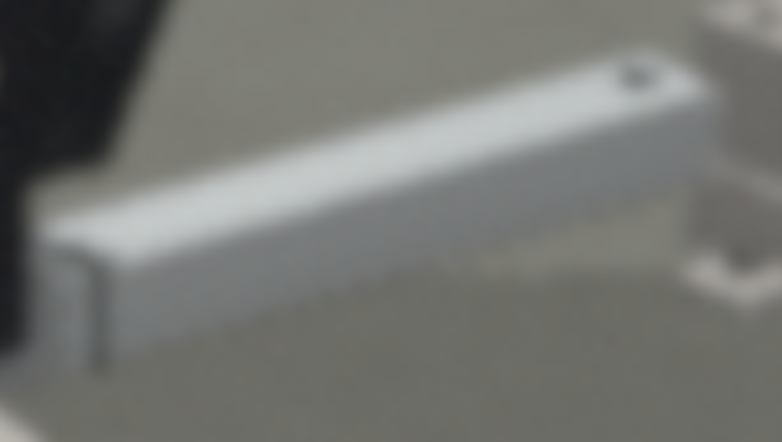

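Run:
```python
from fit import *
from scipy.spatial.transform import Rotation as Ro
A=lambda p:(np.array(p)/4.5+[100,140])/3+[149.6,99.6]
B=lambda p:(np.array(p)/3.4+[330,70])/3+[149.6,99.6]
obs=[(A((85,240)),(.022,.15,.02)),(A((230,362)),(-.022,.15,.02)),(A((250,485)),(-.022,.15,0)),(A((572,250)),(-.022,.098,.02)),
(B((655,50)),(.012,-.15,.02)),(B((717,95)),(-.012,-.15,.02)),(B((98,262)),(-.012,0,.02)),(B((98,368)),(-.012,0,0))]
def P(q,b): return Ro.from_euler('ZX',[q[2],q[4]]).apply(b)+[q[0],q[1],q[3]]
f=lambda q:np.concatenate([proj('scene',P(q,b))[0]-a for a,b in obs]+[[(q[3]-.098)*300]])
r=least_squares(f,[.62,.087,-.19,.098,0]); print(r.x); print(r.fun)
t=np.array([.6257,.1159,.124]); print(Ro.from_euler('Z',-r.x[2]).apply(t-[*r.x[:2],r.x[3]]))
```

```text
[ 0.6238  0.0834 -0.2067  0.0955 -0.0037]
[-0.871  -0.4824  0.0663 -0.6475 -0.5089  0.7022  1.1153 -0.1343 -0.8237
  0.0896  0.9276 -0.8466 -0.0138  0.7551  0.1045  0.1835 -0.7489]
[-0.0048  0.0322  0.0285]
```

Request:
{"fn": "arm_command", "kwargs": {"targets": [{"tx": -20,"ty": 5,"tz": 0,"rx": 0,"ry": 0,"rz": 1,"gripper": 1},{"tx": -50,"ty": 10,"tz": 0,"rx": 0,"ry": 0,"rz": 3,"gripper": 1},{"tx": -80,"ty": 17,"tz": 0,"rx": 0,"ry": 0,"rz": 5,"gripper": 1},{"tx": -110,"ty": 24,"tz": 0,"rx": 0,"ry": 0,"rz": 7,"gripper": 1},{"tx": -140,"ty": 30,"tz": -5,"rx": 0,"ry": 0,"rz": 8.6,"gripper": 1},{"tx": -158,"ty": 35,"tz": -15,"rx": 0,"ry": 0,"rz": 8.6,"gripper": 1},{"tx": -166,"ty": 35,"tz": -22,"rx": 0,"ry": 0,"rz": 8.6,"gripper": 1},{"tx": -166,"ty": 35,"tz": -24,"rx": 0,"ry": 0,"rz": 8.6,"gripper": 1},{"tx": -166,"ty": 35,"tz": -24,"rx": 0,"ry": 0,"rz": 8.6,"gripper": 1},{"tx": -166,"ty": 35,"tz": -24,"rx": 0,"ry": 0,"rz": 8.6,"gripper": 1}]}}

```text
time_s: 5.05
tcp_pos: [0.4608, 0.1505, 0.0998]
ee_rot: [[-0.003, 0.043, 0.999], [0.0, 0.999, -0.043], [-1.0, -0.0, -0.003]]
ft_force: [0.6, -0.3, -4.7]
grip_width: 0.022
```

Run:
```python
from h import *
a=optics.camera('scene')[:,:,::-1];b=optics.camera('top')[:,:,::-1]
cv2.imwrite('pics/g3.png',cv2.resize(a[130:290,190:400],None,fx=3.7,fy=3.7,interpolation=cv2.INTER_CUBIC)); cv2.imwrite('pics/g3t.png',cv2.resize(b[170:290,200:370],None,fx=4.4,fy=4.4,interpolation=cv2.INTER_CUBIC))
s=ctrl.observe()
for k in('time_s','tcp_pos','ft_force','wrist_torque','grip_width'): print(k,s[k])
```

```text
time_s 5.15
tcp_pos [0.46096305 0.15078896 0.10014846]
ft_force [ 0.45783593 -0.13241788 -3.32052925]
wrist_torque [ 0.00666638 -0.00976076 -0.0166751 ]
grip_width 0.02228101405166692
```

View pics/g3.png

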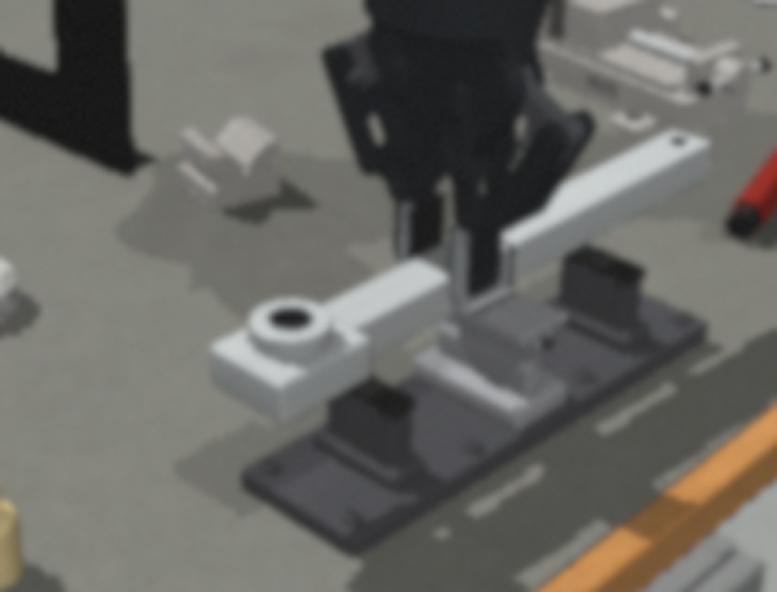

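View pics/g3t.png

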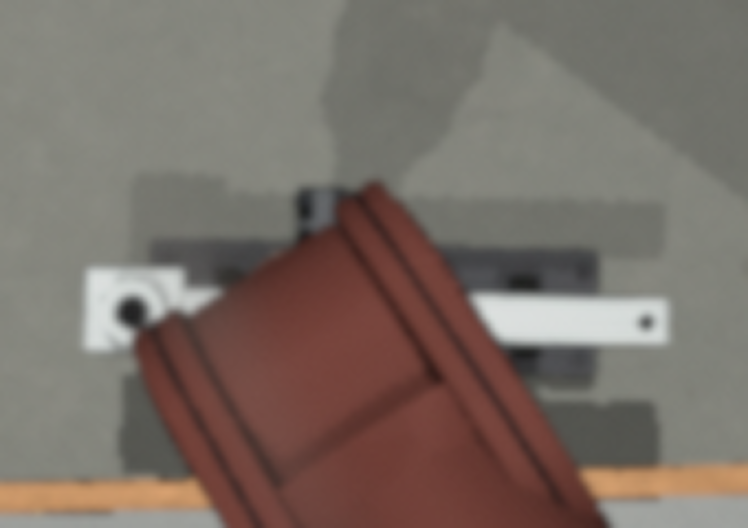

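Request:
{"fn": "arm_command", "kwargs": {"targets": [{"tx": 0,"ty": 0,"tz": -3,"rx": 0,"ry": 0,"rz": 0,"gripper": 1},{"tx": 0,"ty": 0,"tz": -6,"rx": 0,"ry": 0,"rz": 0,"gripper": 1},{"tx": 0,"ty": 0,"tz": -8,"rx": 0,"ry": 0,"rz": 0,"gripper": 1},{"tx": 0,"ty": 0,"tz": -10,"rx": 0,"ry": 0,"rz": 0,"gripper": 1},{"tx": 0,"ty": 0,"tz": -11,"rx": 0,"ry": 0,"rz": 0,"gripper": 1},{"tx": 0,"ty": 0,"tz": -12,"rx": 0,"ry": 0,"rz": 0,"gripper": 1},{"tx": 0,"ty": 0,"tz": -12,"rx": 0,"ry": 0,"rz": 0,"gripper": 1}]}}

```text
time_s: 5.73
tcp_pos: [0.4608, 0.1508, 0.088]
ee_rot: [[-0.002, 0.043, 0.999], [0.0, 0.999, -0.043], [-1.0, 0.0, -0.002]]
ft_force: [0.2, 0.2, -4.4]
grip_width: 0.0219
```

Request:
{"fn": "arm_command", "kwargs": {"targets": [{"tx": 0,"ty": 0,"tz": -1,"rx": 0,"ry": 0,"rz": 0,"gripper": 1},{"tx": 0,"ty": 0,"tz": -1,"rx": 0,"ry": 0,"rz": 0,"gripper": 1}]}}

```text
time_s: 5.9
tcp_pos: [0.4608, 0.1508, 0.0869]
ee_rot: [[-0.002, 0.043, 0.999], [0.0, 0.999, -0.043], [-1.0, 0.0, -0.002]]
ft_force: [-0.2, 0.0, -3.9]
grip_width: 0.022
```

Request:
{"fn": "arm_command", "kwargs": {"targets": [{"tx": 0,"ty": 0,"tz": -1,"rx": 0,"ry": 0,"rz": 0,"gripper": 1},{"tx": 0,"ty": 0,"tz": -1,"rx": 0,"ry": 0,"rz": 0,"gripper": 1}]}}

```text
time_s: 6.07
tcp_pos: [0.461, 0.1509, 0.086]
ee_rot: [[-0.002, 0.043, 0.999], [0.0, 0.999, -0.043], [-1.0, 0.0, -0.002]]
ft_force: [-1.0, 0.1, -0.7]
grip_width: 0.0221
```

Request:
{"fn": "arm_command", "kwargs": {"targets": [{"tx": 0,"ty": 0,"tz": 0,"rx": 0,"ry": 0,"rz": 0,"gripper": 0.3},{"tx": 0,"ty": 0,"tz": 0,"rx": 0,"ry": 0,"rz": 0,"gripper": 0.1},{"tx": 0,"ty": 0,"tz": 0,"rx": 0,"ry": 0,"rz": 0,"gripper": -0.2},{"tx": 0,"ty": 0,"tz": 0,"rx": 0,"ry": 0,"rz": 0,"gripper": -0.5},{"tx": 0,"ty": 0,"tz": 0,"rx": 0,"ry": 0,"rz": 0,"gripper": -0.6},{"tx": 0,"ty": 0,"tz": 0,"rx": 0,"ry": 0,"rz": 0,"gripper": -0.6},{"tx": 0,"ty": 0,"tz": 0,"rx": 0,"ry": 0,"rz": 0,"gripper": -0.6},{"tx": 0,"ty": 0,"tz": 0,"rx": 0,"ry": 0,"rz": 0,"gripper": -0.6}]}}

```text
time_s: 6.73
tcp_pos: [0.461, 0.1509, 0.0861]
ee_rot: [[-0.002, 0.043, 0.999], [0.0, 0.999, -0.043], [-1.0, 0.0, -0.002]]
ft_force: [0.3, -1.0, -0.7]
grip_width: 0.0688
```

```bash
cat > look.py <<'E'
import sys
from h import *
n=sys.argv[1]
a=optics.camera('scene')[:,:,::-1]
np.save('pics/%s.npy'%n,a)
cv2.imwrite('pics/%s.png'%n,cv2.resize(a[140:290,190:400],None,fx=3.8,fy=3.8,interpolation=cv2.INTER_CUBIC))
if len(sys.argv)>2:
    b=optics.camera('top')[:,:,::-1]; np.save('pics/%st.npy'%n,b)
    cv2.imwrite('pics/%st.png'%n,cv2.resize(b[170:290,200:370],None,fx=4.4,fy=4.4,interpolation=cv2.INTER_CUBIC))
s=ctrl.observe()
for k in('time_s','tcp_pos','ft_force','grip_width'): print(k,s[k])
E
python3 look.py l1
```

```text
time_s 6.7833
tcp_pos [0.46093705 0.15088137 0.08601094]
ft_force [ 0.07346999 -0.48952477  0.01551778]
grip_width 0.0681597603079769
```

View pics/l1.png

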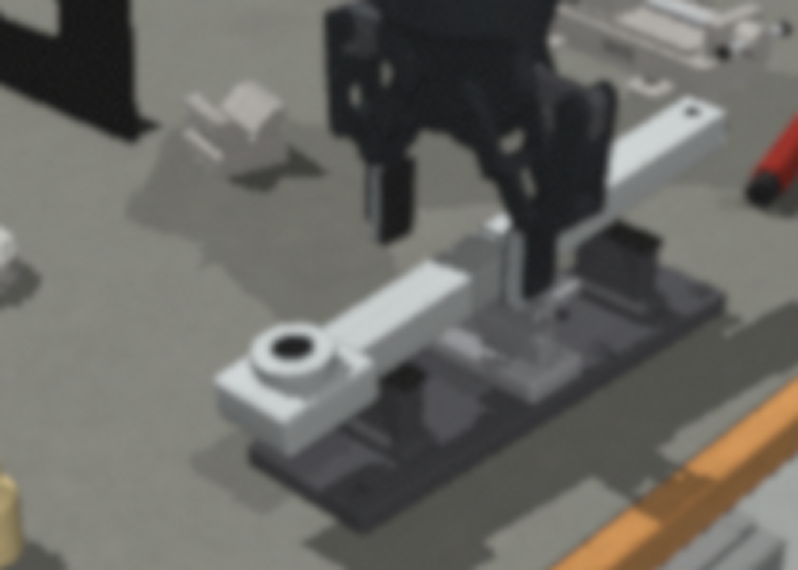

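Request:
{"fn": "arm_command", "kwargs": {"targets": [{"tx": 0,"ty": 0,"tz": 20,"rx": 0,"ry": 0,"rz": 0,"gripper": -0.6},{"tx": 0,"ty": 0,"tz": 55,"rx": 0,"ry": 0,"rz": 0,"gripper": -0.6},{"tx": 0,"ty": 10,"tz": 85,"rx": 0,"ry": 0,"rz": 0,"gripper": -0.6},{"tx": 0,"ty": 45,"tz": 90,"rx": 0,"ry": 0,"rz": 0,"gripper": 1},{"tx": 0,"ty": 85,"tz": 90,"rx": 0,"ry": 0,"rz": 0,"gripper": 1},{"tx": 0,"ty": 125,"tz": 90,"rx": 0,"ry": 0,"rz": 0,"gripper": 1},{"tx": 0,"ty": 155,"tz": 90,"rx": 0,"ry": 0,"rz": 0,"gripper": 1},{"tx": 0,"ty": 165,"tz": 90,"rx": 0,"ry": 0,"rz": 0,"gripper": 1},{"tx": 0,"ty": 165,"tz": 90,"rx": 0,"ry": 0,"rz": 0,"gripper": 1}]}}

```text
time_s: 7.53
tcp_pos: [0.4597, 0.319, 0.1759]
ee_rot: [[-0.003, 0.038, 0.999], [0.002, 0.999, -0.038], [-1.0, 0.002, -0.003]]
ft_force: [0.3, 0.1, 0.4]
grip_width: -0.0
```

```bash
python3 look.py l2 t
```

```text
time_s 7.6333
tcp_pos [0.46091712 0.31521916 0.17563731]
ft_force [-0.38612009 -1.47706148  0.13930315]
grip_width 0.00012074433060635904
```

View pics/l2.png

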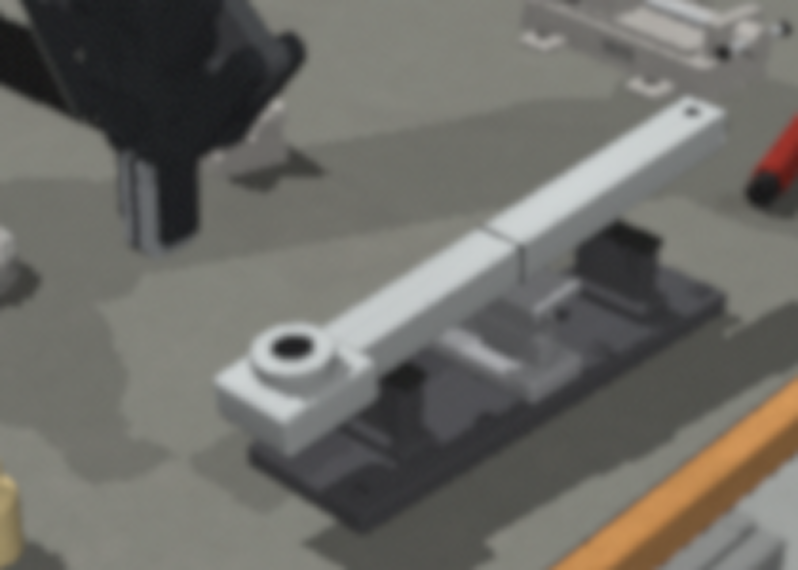

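View pics/l2t.png

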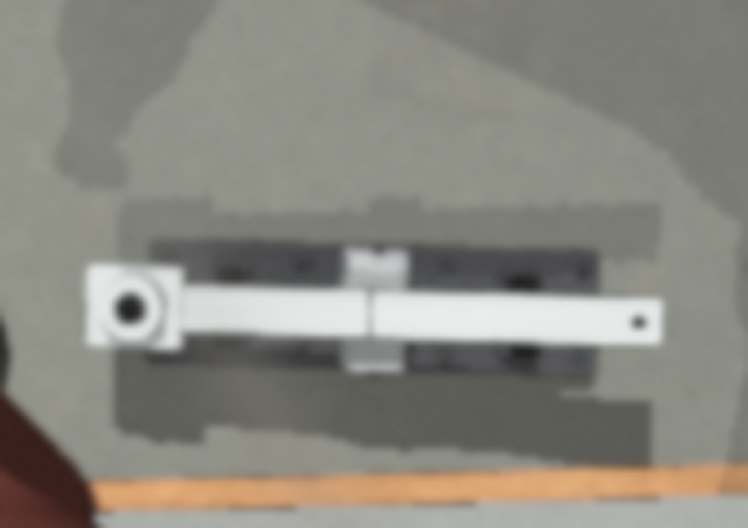

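Run:
```python
from h import *
u=lambda x,y:[x/4.4+200-.4,y/4.4+170-.4]
print(back('top',[u(86,265),u(85,346)],.066), back('top',[u(371,290),u(371,335)],.08),back('top',[u(375,310)],.06),back('top',[u(663,322)],.095))
```

```text
[[0.48900775 0.27065341 0.066     ]
 [0.4465308  0.27203211 0.066     ]] [[0.47312233 0.12162555 0.08      ]
 [0.44989006 0.12223084 0.08      ]] [[0.46142658 0.11885169 0.06      ]] [[ 0.45384425 -0.02646261  0.095     ]]
```

Request:
{"fn": "arm_command", "kwargs": {"targets": [{"tx": 5,"ty": -8,"tz": -20,"rx": 0,"ry": 0,"rz": 0,"gripper": 1},{"tx": 5,"ty": -15,"tz": -50,"rx": 0,"ry": 0,"rz": 0,"gripper": 1},{"tx": 5,"ty": -15,"tz": -85,"rx": 0,"ry": 0,"rz": 0,"gripper": 1},{"tx": 5,"ty": -15,"tz": -105,"rx": 0,"ry": 0,"rz": 0,"gripper": 1},{"tx": 5,"ty": -15,"tz": -110,"rx": 0,"ry": 0,"rz": 0,"gripper": 1},{"tx": 5,"ty": -15,"tz": -110,"rx": 0,"ry": 0,"rz": 0,"gripper": 1}]}}

```text
time_s: 8.13
tcp_pos: [0.4657, 0.298, 0.0645]
ee_rot: [[-0.005, 0.045, 0.999], [-0.002, 0.999, -0.045], [-1.0, -0.003, -0.005]]
ft_force: [-1.3, -1.3, 1.2]
grip_width: -0.0
```

```bash
python3 look.py l3
```

```text
time_s 8.1833
tcp_pos [0.46637383 0.29910685 0.06605061]
ft_force [0.61958408 0.82010706 0.94916121]
grip_width -7.763067438201429e-05
```

View pics/l3.png

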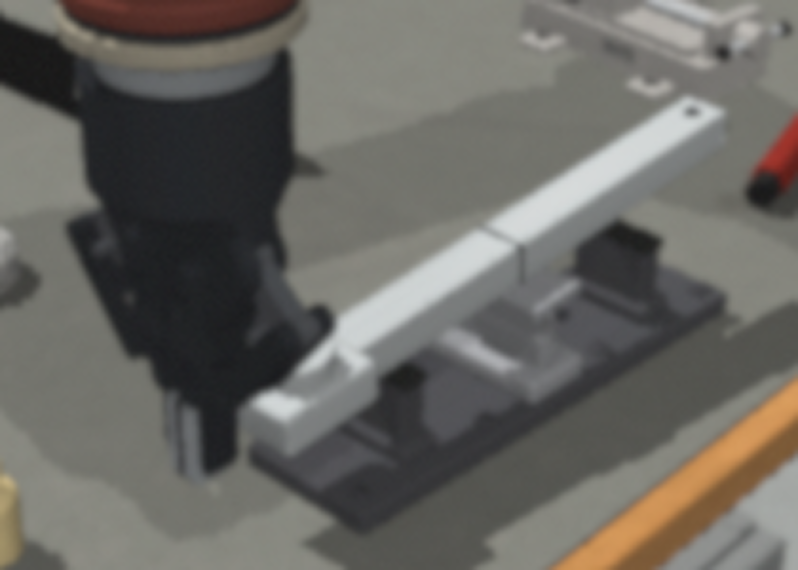

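Request:
{"fn": "arm_command", "kwargs": {"targets": [{"tx": 0,"ty": -5,"tz": 0,"rx": 0,"ry": 0,"rz": 0,"gripper": 1},{"tx": 0,"ty": -10,"tz": 0,"rx": 0,"ry": 0,"rz": 0,"gripper": 1},{"tx": 0,"ty": -13,"tz": 0,"rx": 0,"ry": 0,"rz": 0,"gripper": 1},{"tx": 0,"ty": -15,"tz": 0,"rx": 0,"ry": 0,"rz": 0,"gripper": 1},{"tx": 0,"ty": -17,"tz": 0,"rx": 0,"ry": 0,"rz": 0,"gripper": 1},{"tx": 0,"ty": -19,"tz": 0,"rx": 0,"ry": 0,"rz": 0,"gripper": 1},{"tx": 0,"ty": -21,"tz": 0,"rx": 0,"ry": 0,"rz": 0,"gripper": 1},{"tx": 0,"ty": -23,"tz": 0,"rx": 0,"ry": 0,"rz": 0,"gripper": 1},{"tx": 0,"ty": -25,"tz": 0,"rx": 0,"ry": 0,"rz": 0,"gripper": 1},{"tx": -1,"ty": -27,"tz": 0,"rx": 0,"ry": 0,"rz": 0,"gripper": 1},{"tx": -1,"ty": -29,"tz": 0,"rx": 0,"ry": 0,"rz": 0,"gripper": 1},{"tx": -1,"ty": -31,"tz": 0,"rx": 0,"ry": 0,"rz": 0,"gripper": 1},{"tx": -1,"ty": -31,"tz": 0,"rx": 0,"ry": 0,"rz": 0,"gripper": 1}]}}

```text
time_s: 9.27
tcp_pos: [0.4654, 0.2676, 0.066]
ee_rot: [[-0.003, 0.044, 0.999], [-0.001, 0.999, -0.044], [-1.0, -0.002, -0.003]]
ft_force: [0.6, 3.6, 3.1]
grip_width: 0.0
```

```bash
python3 look.py l4 t
```

```text
time_s 9.3667
tcp_pos [0.4653362  0.26762294 0.06586984]
ft_force [0.37870164 2.91252973 1.61790786]
grip_width 1.615697631153936e-05
```

View pics/l4.png

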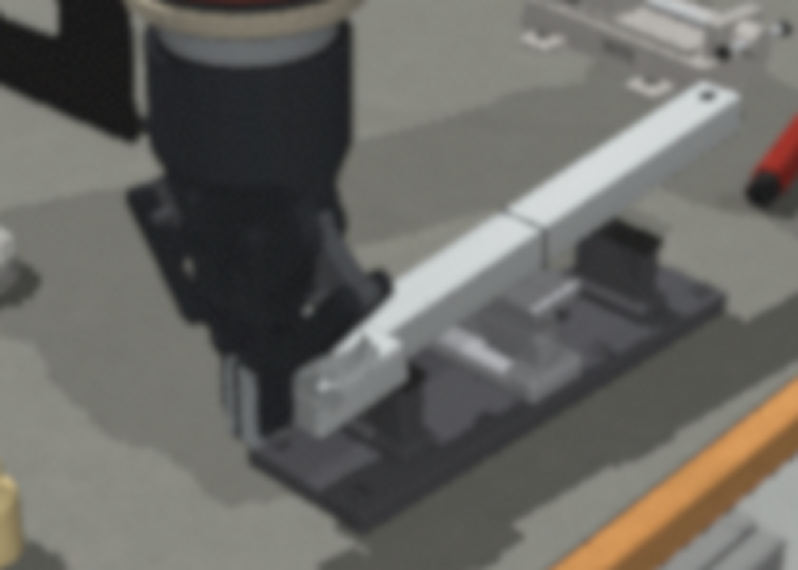

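View pics/l4t.png

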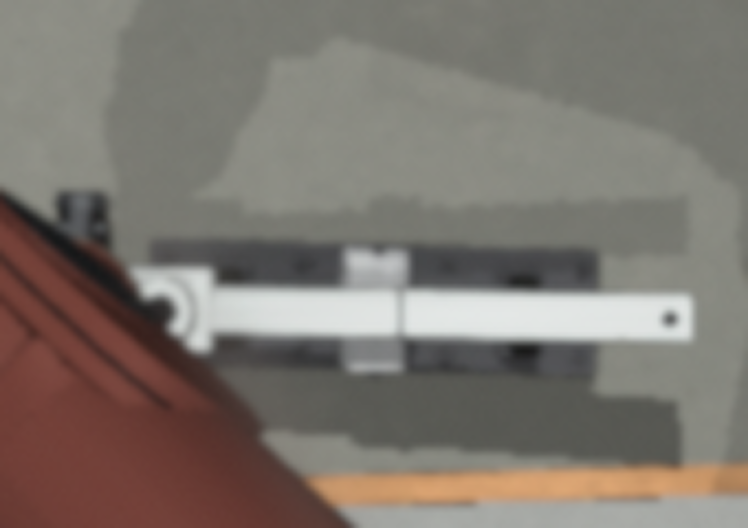

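Request:
{"fn": "arm_command", "kwargs": {"targets": [{"tx": 0,"ty": -2,"tz": 0,"rx": 0,"ry": 0,"rz": 0,"gripper": 1},{"tx": 0,"ty": -4,"tz": 0,"rx": 0,"ry": 0,"rz": 0,"gripper": 1},{"tx": 0,"ty": -6,"tz": 0,"rx": 0,"ry": 0,"rz": 0,"gripper": 1},{"tx": 0,"ty": -8,"tz": 0,"rx": 0,"ry": 0,"rz": 0,"gripper": 1},{"tx": 0,"ty": -9,"tz": 0,"rx": 0,"ry": 0,"rz": 0,"gripper": 1},{"tx": 0,"ty": -9,"tz": 0,"rx": 0,"ry": 0,"rz": 0,"gripper": 1},{"tx": 0,"ty": -5,"tz": 0,"rx": 0,"ry": 0,"rz": 0,"gripper": 1},{"tx": 0,"ty": 0,"tz": 0,"rx": 0,"ry": 0,"rz": 0,"gripper": 1},{"tx": 0,"ty": 0,"tz": 0,"rx": 0,"ry": 0,"rz": 0,"gripper": 1},{"tx": 0,"ty": 0,"tz": 0,"rx": 0,"ry": 0,"rz": 0,"gripper": 1}]}}

```text
time_s: 10.2
tcp_pos: [0.465, 0.2675, 0.0655]
ee_rot: [[-0.004, 0.044, 0.999], [-0.002, 0.999, -0.044], [-1.0, -0.003, -0.004]]
ft_force: [-0.3, 0.2, 1.2]
grip_width: -0.0001
```

```bash
python3 look.py l5 t
```

```text
time_s 10.3
tcp_pos [0.46512697 0.26730857 0.06554827]
ft_force [0.28530486 0.57357719 0.60872629]
grip_width 0.0003439569257086745
```

View pics/l5.png

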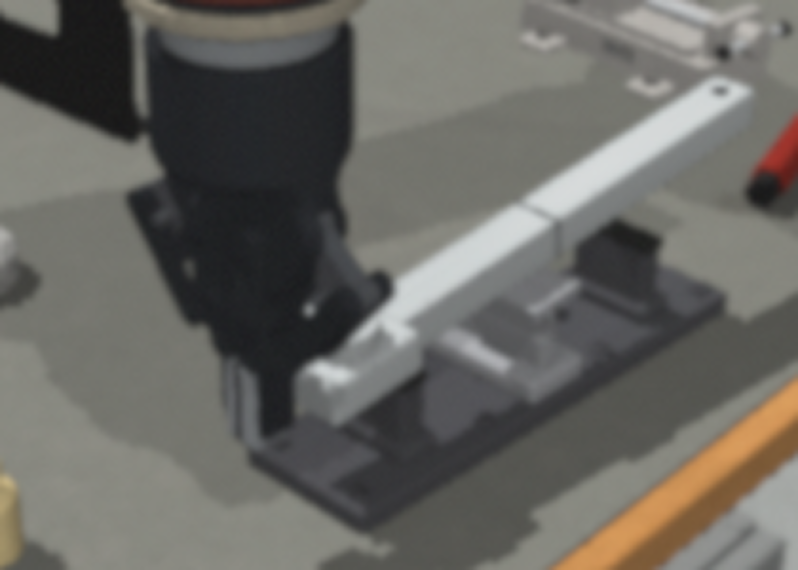

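View pics/l5t.png

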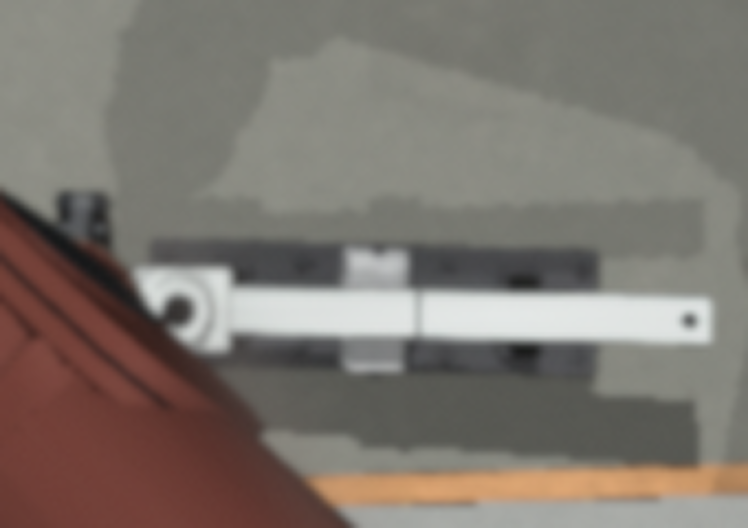

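```bash
cat > tilt.py <<'E'
from h import *
from scipy.optimize import least_squares
from scipy.spatial.transform import Rotation as Ro
SAD=np.array([.4595,.1195,.052]); YAW=-.043
def pose(s,p,b,dx=0,dyaw=0):
    # casting origin s mm toward -y; pitch p (head down positive); pivot at knife edge
    q=np.array(b)+[dx,-s,.008]
    return SAD+Ro.from_euler('ZX',[YAW+dyaw,-p]).apply(q)
PT=[(.012,-.15,.02),(-.012,-.15,.02),(.012,0,.02),(-.012,0,.02)]
def est(pts):
    a=np.array(pts,float)/3.8+[190,140]-.4
    f=lambda v:np.concatenate([proj('scene',pose(v[0],v[1],b,v[2]))[0]-u for b,u in zip(PT,a)])
    r=least_squares(f,[.01,.05,0.]); return r.x,r.fun
if __name__=='__main__':
    np.set_printoptions(precision=4,suppress=True)
    print(est([(692,98),(724,118),(483,228),(522,242)]))
    print(est([(722,75),(752,95),(525,203),(560,218)]))
E
python3 tilt.py
```

```text
(array([-0.003 ,  0.0655, -0.0023]), array([-1.2727,  0.6418,  1.3883, -0.6102, -0.5294, -0.7453,  0.3883,
        0.6303]))
(array([ 0.0236,  0.0729, -0.0016]), array([-0.9388,  0.7985,  2.2114, -0.6193, -1.5887, -0.6629,  0.3659,
        0.2333]))
```

Request:
{"fn": "arm_command", "kwargs": {"targets": [{"tx": 0,"ty": -5,"tz": 0,"rx": 0,"ry": 0,"rz": 0,"gripper": 1},{"tx": 0,"ty": -8,"tz": 0,"rx": 0,"ry": 0,"rz": 0,"gripper": 1},{"tx": 0,"ty": -10,"tz": 0,"rx": 0,"ry": 0,"rz": 0,"gripper": 1},{"tx": 0,"ty": -12,"tz": 0,"rx": 0,"ry": 0,"rz": 0,"gripper": 1},{"tx": 0,"ty": -13,"tz": 0,"rx": 0,"ry": 0,"rz": 0,"gripper": 1},{"tx": 0,"ty": -13,"tz": 0,"rx": 0,"ry": 0,"rz": 0,"gripper": 1},{"tx": 0,"ty": -9,"tz": 0,"rx": 0,"ry": 0,"rz": 0,"gripper": 1},{"tx": 0,"ty": -5,"tz": 0,"rx": 0,"ry": 0,"rz": 0,"gripper": 1},{"tx": 0,"ty": -5,"tz": 0,"rx": 0,"ry": 0,"rz": 0,"gripper": 1},{"tx": 0,"ty": -5,"tz": 0,"rx": 0,"ry": 0,"rz": 0,"gripper": 1},{"tx": 0,"ty": -5,"tz": 0,"rx": 0,"ry": 0,"rz": 0,"gripper": 1}]}}

```text
time_s: 11.22
tcp_pos: [0.465, 0.2623, 0.0654]
ee_rot: [[-0.004, 0.044, 0.999], [-0.003, 0.999, -0.044], [-1.0, -0.003, -0.004]]
ft_force: [0.5, 0.3, 0.7]
grip_width: -0.0
```

```bash
python3 look.py l6
```

```text
time_s 11.2667
tcp_pos [0.46504757 0.26221332 0.06542639]
ft_force [ 0.06920569 -0.10729812  0.00578561]
grip_width 0.00043986913910598336
```

View pics/l6.png

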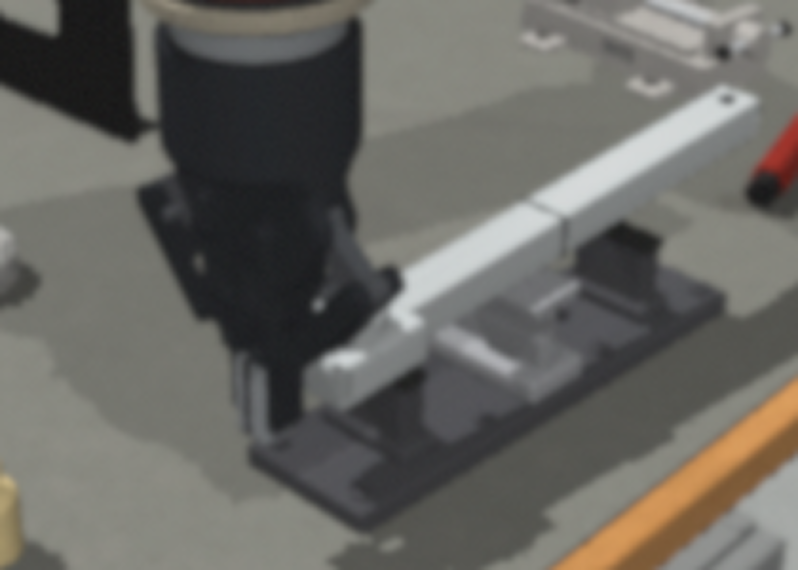

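```bash
python3 - <<'E'
from tilt import *
from scipy.ndimage import map_coordinates
print(est([(728,84),(759,103),(530,203),(567,218)]))
E
python3 look.py l7 t
python3 - <<'E'
import cv2,numpy as np
A=[cv2.resize(np.load(f'pics/{n}.npy')[150:215,310:400],None,fx=4,fy=4,interpolation=cv2.INTER_CUBIC) for n in('l5','l6')]
B=[cv2.resize(np.load(f'pics/{n}.npy')[150:215,310:400],None,fx=4,fy=4,interpolation=cv2.INTER_CUBIC) for n in('l2','l7')]
cv2.imwrite('pics/cmp1.png',np.vstack([np.hstack(A),np.hstack(B)]))
E
```

```text
(array([ 0.02553911,  0.04332431, -0.00322566]), array([-1.06524692,  0.63427196,  1.80863614, -0.49573958, -1.08620803,
       -0.60280805,  0.36499132,  0.28950984]))
time_s 11.3667
tcp_pos [0.4651192  0.26214845 0.0654895 ]
ft_force [0.54108212 0.23365036 0.50012175]
grip_width 0.0003836737158344229
```

View pics/cmp1.png

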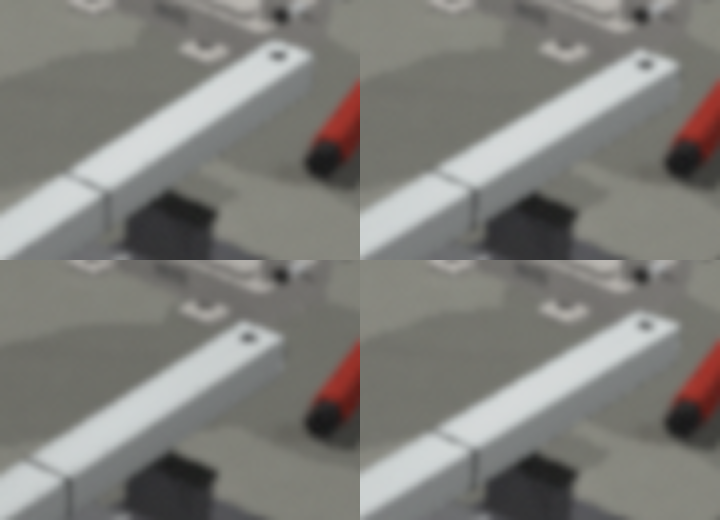

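View pics/l7t.png

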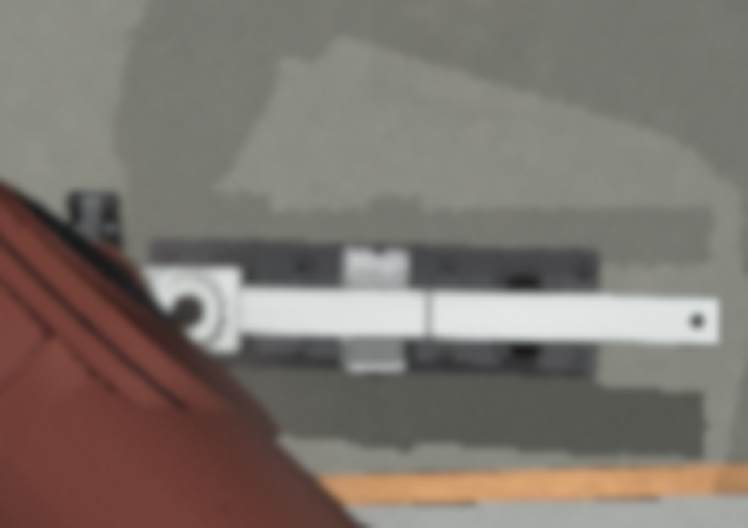

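Request:
{"fn": "arm_command", "kwargs": {"targets": [{"tx": 0,"ty": -4,"tz": 0,"rx": 0,"ry": 0,"rz": 0,"gripper": 1},{"tx": 0,"ty": -7,"tz": 0,"rx": 0,"ry": 0,"rz": 0,"gripper": 1},{"tx": 0,"ty": -9,"tz": 0,"rx": 0,"ry": 0,"rz": 0,"gripper": 1},{"tx": 0,"ty": -10,"tz": 0,"rx": 0,"ry": 0,"rz": 0,"gripper": 1},{"tx": 0,"ty": -11,"tz": 0,"rx": 0,"ry": 0,"rz": 0,"gripper": 1},{"tx": 0,"ty": -11,"tz": 0,"rx": 0,"ry": 0,"rz": 0,"gripper": 1},{"tx": 0,"ty": -8,"tz": 0,"rx": 0,"ry": 0,"rz": 0,"gripper": 1},{"tx": 0,"ty": -3,"tz": 0,"rx": 0,"ry": 0,"rz": 0,"gripper": 1},{"tx": 0,"ty": -3,"tz": 0,"rx": 0,"ry": 0,"rz": 0,"gripper": 1},{"tx": 0,"ty": -3,"tz": 0,"rx": 0,"ry": 0,"rz": 0,"gripper": 1},{"tx": 0,"ty": -3,"tz": 0,"rx": 0,"ry": 0,"rz": 0,"gripper": 1},{"tx": 0,"ty": -3,"tz": 0,"rx": 0,"ry": 0,"rz": 0,"gripper": 1},{"tx": 0,"ty": -3,"tz": 0,"rx": 0,"ry": 0,"rz": 0,"gripper": 1}]}}

```text
time_s: 12.45
tcp_pos: [0.4651, 0.259, 0.0654]
ee_rot: [[-0.004, 0.045, 0.999], [-0.003, 0.999, -0.045], [-1.0, -0.003, -0.004]]
ft_force: [-0.4, 0.1, 0.3]
grip_width: -0.0003
```

```bash
python3 look.py l8 t
```

```text
time_s 12.55
tcp_pos [0.46512705 0.2589962  0.06546096]
ft_force [-0.88102704  1.15863479 -0.03686014]
grip_width -9.834723743291445e-05
```

View pics/l8.png

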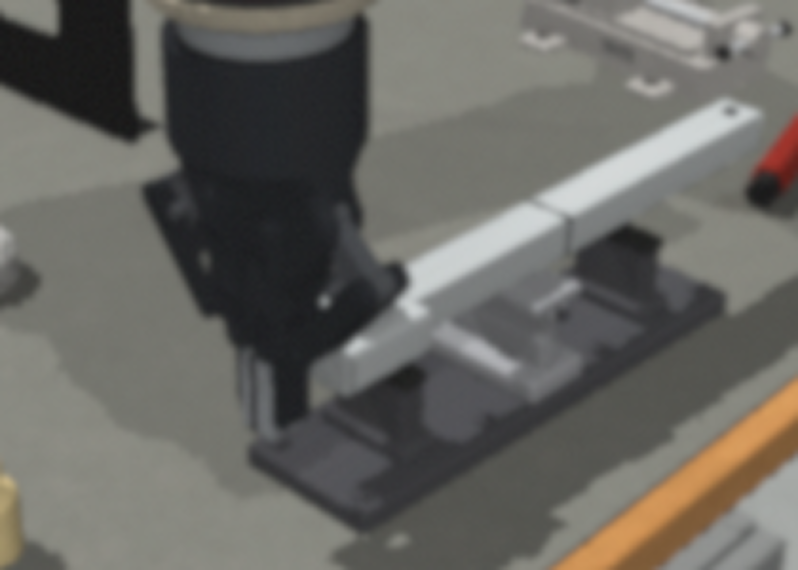

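View pics/l8t.png

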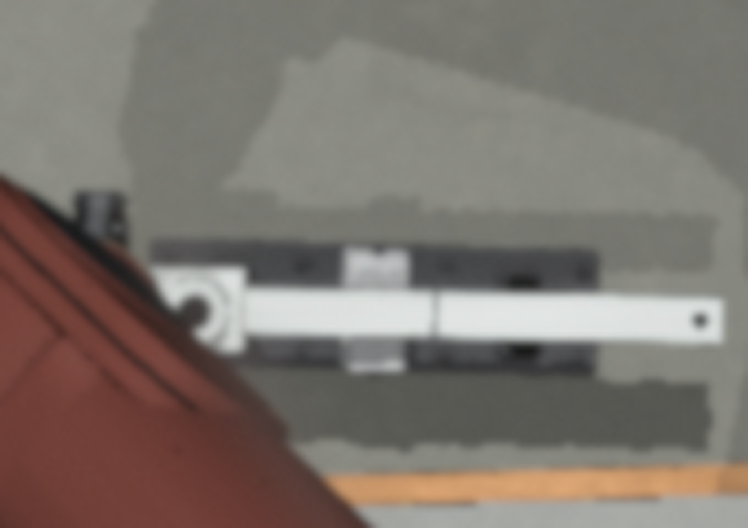

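```bash
python3 - <<'E'
from tilt import *
print(est([(731,96),(763,115),(535,203),(572,218)]))
# predicted hole+line midpoint px for tilts, s=.0305 ; compare via relative vertical shift tail - line
def hole(s,p): return (proj('scene',pose(s,p,(0,-.14,.02)))[0]+.4-[190,140])*3.8
for s,p in((-.003,.1),(.0235,.1),(.0275,.07),(.0275,.06),(.0305,.02),(.0305,.01),(.0305,0),(.0305,-.02)): print(s,p,hole(s,p))
E
python3 look.py l9
```

```text
(array([ 0.02748635,  0.00092988, -0.00371927]), array([-0.99378336,  0.61591046,  1.56923674, -0.48229498, -1.00364412,
       -0.58451626,  0.4462982 ,  0.29619719]))
-0.003 0.1 [690.64101495 106.23729426]
0.0235 0.1 [723.74261998  84.46440508]
0.0275 0.07 [729.1549342   89.73581358]
0.0275 0.06 [729.28165069  92.59162549]
0.0305 0.02 [733.17721069 102.12960735]
0.0305 0.01 [733.19017207 105.09033837]
0.0305 0 [733.18220653 108.06089848]
0.0305 -0.02 [733.10376386 114.03052939]
time_s 12.6
tcp_pos [0.465148   0.25904831 0.0654729 ]
ft_force [-0.67670618 -0.66736208  0.83800422]
grip_width 0.00018053761348993212
```

View pics/l9.png

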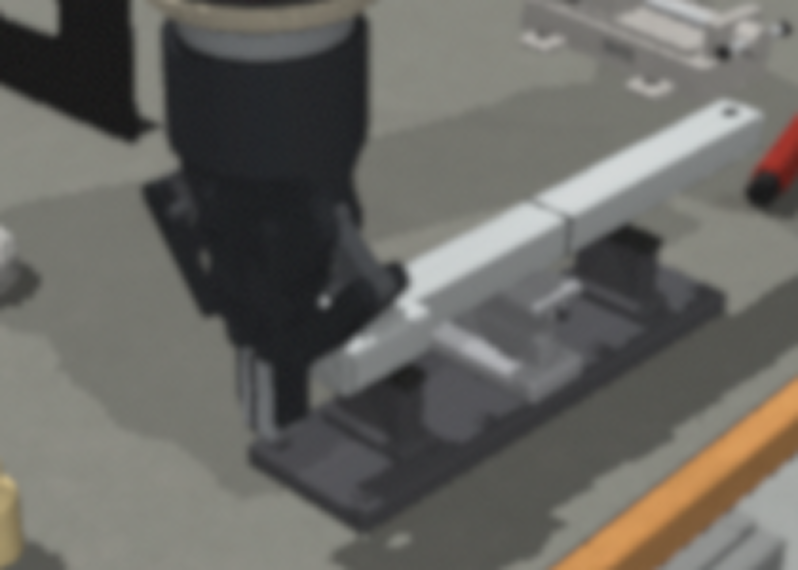

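Request:
{"fn": "arm_command", "kwargs": {"targets": [{"tx": 0,"ty": 8,"tz": 0,"rx": 0,"ry": 0,"rz": 0,"gripper": 1},{"tx": 0,"ty": 20,"tz": 5,"rx": 0,"ry": 0,"rz": 0,"gripper": 1},{"tx": 0,"ty": 35,"tz": 30,"rx": 0,"ry": 0,"rz": 0,"gripper": 1},{"tx": 0,"ty": 50,"tz": 65,"rx": 0,"ry": 0,"rz": 0,"gripper": 1},{"tx": 0,"ty": 60,"tz": 100,"rx": 0,"ry": 0,"rz": 0,"gripper": 1},{"tx": 0,"ty": 60,"tz": 115,"rx": 0,"ry": 0,"rz": 0,"gripper": 1},{"tx": 0,"ty": 60,"tz": 115,"rx": 0,"ry": 0,"rz": 0,"gripper": 1}]}}

```text
time_s: 13.18
tcp_pos: [0.466, 0.3229, 0.1853]
ee_rot: [[0.002, 0.042, 0.999], [0.002, 0.999, -0.042], [-1.0, 0.002, 0.002]]
ft_force: [0.5, -0.5, -0.3]
grip_width: -0.0
```

```bash
python3 look.py m1 t
```

```text
time_s 13.2833
tcp_pos [0.46508504 0.32007708 0.18100098]
ft_force [ 0.18209046 -1.12283851 -0.89880026]
grip_width -0.0002250195925518788
```

View pics/m1.png

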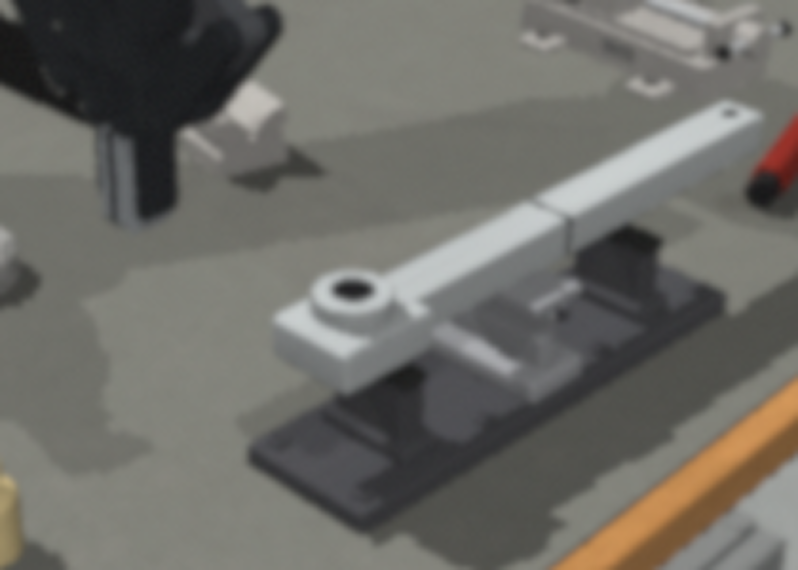

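View pics/m1t.png

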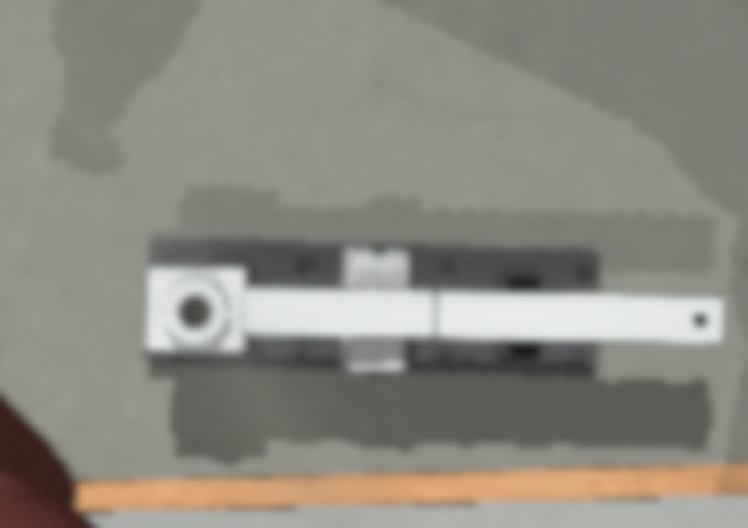

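```bash
cat > full.py <<'E'
from tilt import *
np.set_printoptions(precision=4,suppress=True)
PS=[(.022,.15,.02),(-.022,.15,.02),(-.022,.15,0),(-.022,.098,.02),(0,.124,.03),(.012,-.15,.02),(-.012,-.15,.02),(.012,0,.02),(-.012,0,.02)]
PTp=[(.022,.15,.02),(-.022,.15,.02),(.012,-.15,.02),(-.012,-.15,.02),(.012,0,.02),(-.012,0,.02),(0,.124,.03)]
def full(sp,tp):
    a=np.array(sp,float)/3.8+[190,140]-.4; t=np.array(tp,float)/4.4+[200,170]-.4
    def f(v,both=1):
        P=lambda b:Ro.from_euler('ZX',[v[3],-v[4]]).apply(b)+v[:3]
        o=[proj('scene',P(b))[0]-u for b,u in zip(PS,a)]
        if both:o+=[proj('top',P(b))[0]-u+v[5:7] for b,u in zip(PTp,t)]
        return np.concatenate(o+[np.array(v[5:7])*.3])
    r=least_squares(f,[.46,.1,.06,-.04,.05,0,0],x_scale=[.1,.1,.1,.1,.1,1,1]); J=r.jac; cov=np.linalg.inv(J.T@J)*.5
    print(r.x,'sd pitch',cov[4,4]**.5,'rms',np.sqrt((r.fun**2).mean()))
if __name__=='__main__':
    full([(213,380),(287,420),(290,455),(375,372),(293,347),(692,98),(724,118),(482,228),(522,243)],[(86,265),(85,346),(663,299),(662,344),(371,290),(371,336),(129,309)])
    full([(272,322),(347,360),(347,395),(432,320),(352,290),(731,97),(763,115),(535,203),(571,220)],[(148,268),(146,350),(722,300),(721,343),(435,290),(435,338),(195,312)])
E
python3 full.py
```

```text
[ 0.4602  0.1199  0.0556 -0.0499  0.0866 -0.2437 -0.1042] sd pitch 0.0053512643890335455 rms 0.8383284983808494
[ 0.4593  0.0871  0.0557 -0.0514  0.0062 -0.6291  0.1775] sd pitch 0.0050116533813276 rms 0.7805525915824155
```

```bash
python3 -c "
from station import ctrl
print(ctrl.close_job())"
```

```text
the job is handed in; nothing more can be done
None
```

I laid the casting on the saddle by its middle line, slid it to near its balance point, and handed the job in at about 13.3 s of the 72 s. No verdict is reported, so the result rests on my own checks below.

- **Laying down:** I gripped the shank about 31 mm from the line towards the head and set the casting on the saddle with its line about 3 mm off the knife edge. When I let go, the head tipped down onto the side rest.
- **Sliding:** I pushed the head end face with the closed fingers, about 2 mm at a time, so the line went through the 12–19 mm range. The sideways force read about 3–4 N while pushing. I backed off after each push from about 23 mm on to see how the casting sat on its own. It stopped with the knife edge about 30–33 mm from the line.
- **Last pictures:** With the arm raised clear, the casting lay on the saddle alone and did not move between looks. Its yaw was within about 0.01 rad of the stand's.
- **Tilt readings disagreed somewhat:** Fitting all points in both views gave about 0.006 rad head-down. Two other estimates gave about 0.01 and 0.03 rad. All are under the 0.05 limit, and my best guess is 0.01–0.02 rad.
- **Limits and bystanders:** I saw no force near a limit, but the saddle force itself is not measured. I did not re-measure the bystanders at the end; no move came close to them.

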